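# Open the guard of a stopped parts tumbler

## Task

Make the bench-top parts tumbler safe and open its guard: push the mushroom stop button on its front ledge in until it stays in, then try the clear cover with a tug up on its bar handle, leaving the release slide alone for now. If the cover is caught, slide the release all the way across to free it; then lift the cover by the handle to about half open (45 degrees) or more and finish still holding it there by the handle, because it has no stay and would fall shut. Leave the parts lying on the bench where they are.

Things in the scene. Friction and masses are not known exactly. Their poses are not given: they have to be found in the camera images.
- tumbler: White casing, fixed, 350 mm (x) by 300 mm (y). Origin: centre of its underside on the bench; x from front to back (towards the hinge), y to the left seen from the front, z up. In front a flat control ledge (x -175 to -120 mm, top 140 mm above the bench) carries, at y +105, +20, -100 mm: a low round timer dial (not used), the release slide, the mushroom stop button. Behind it lies the cover.
- stop (a joint): Travel of the mushroom stop button in m: 0 out, 0.007 fully in. It moves straight down, takes about 4 N at first, springs back out if let go before half way, snaps on past it and then stays in by itself.
- stop_top (a point): Centre of the top of the mushroom stop button: a black round head 40 mm wide on a stem and a grey collar; out, its top stands 36 mm above the ledge (176 mm above the bench).
- cover (a joint): Opening angle of the cover in rad: 0 shut, 1.3 at most; it hinges at its back, the front lifts; it falls shut by its weight (0.45 to 0.9 kg; 3 to 5 N at the handle). Caught by the hidden catch it lifts only about 0.02 rad (4 mm at the handle), then stops hard; free, it goes on lifting. Which of the two differs each time and cannot be seen from outside.
- cover_hinge (a point): Point on the hinge axis (its y axis), mid-width, 146 mm above the bench. Turns with the cover; axes like the casing's when shut. The cover: clear panel in an aluminium frame, 241 mm from hinge to front edge, 280 mm wide, 12 mm thick, top face 152 mm above the bench when shut.
- handle: Steel bar handle on the front rail of the cover, with two end posts. Origin: middle of the bar, 195 mm in front of the hinge axis and 46 mm above it when shut (192 mm above the bench). The bar is round, 12 mm thick, runs along the handle's y axis, 104 mm clear between the posts, with 34 mm clear beneath it. It turns with the cover (z axis = away from the cover's face).
- release (a joint): Position of the release slide in m: 0 at home, 0.021 fully across. It slides along the casing's +y (to the left seen from the front), takes about 2.5 N and stays where it is left. Sliding it across throws the hidden catch off (from about 0.016 on); the catch then stays off.
- release_top (a point): Centre of the top of the release slide's grip: an upright black tab 28 mm (casing x) by 14 mm (casing y), its top 28 mm above the ledge (168 mm above the bench).
- tray: Loose blue tray, 150 x 110 x 35 mm, with brass fittings, left of the tumbler; origin: centre of its underside. To be left where it is.
- block: Loose black machined block, 55 x 40 x 32 mm, right of the tumbler; origin: centre of its underside. To be left where it is.
- collar: Loose brass collar, 48 mm wide, 16 mm high, right of the tumbler; origin: centre of its underside. To be left where it is.

How it is judged:
By the outcome, as a careful person would: the job done as asked, in the order asked, and still so for the second after the job is handed in, while the arm keeps its last pose, push and grip.
It also fails if it takes over 58 s, if anything falls off the work surface, if the arm or the gripper's body presses on something with over 40 N, if the wrist force passes 120 N, or if a joint passes its speed limit or range.

## Robot

A 7-joint arm with a two-finger parallel gripper is mounted at the origin on the work surface. World frame = base frame: x ahead of the robot, y to its left, z up, the work surface at z = 0. Lengths are in mm, angles in rad, forces in N, time in s.
With the tool pointing down it reaches from about 375 to 925 mm from the base axis. Payload 3.1 kg.
Tool frame: the origin (TCP) lies at the very end of the fingers, on their centre line; the grasp point (between the pads) lies bot.grip_depth behind it (bot.grip_depth is the distance from the TCP to the grasp point, in mm); z points along the fingers, y is the direction in which the jaws open and shut (so a half turn about z gives the same grasp; the last joint's range is limited). The gripper opens to 85 mm and grips with 20 to 120 N. Pads are 22 mm wide; open, the fingers measure 114 mm over their backs; the gripper's body (76 mm by 85 mm) begins 54 mm behind the grasp point. The pads swing forward as they close: fully open they stand 13 mm farther back than shut.
Start: joints at [-1.28, 0.383, 0.044, 1.598, -0.018, 1.161, -0.05], TCP at [246.379, 601.498, 231.269] pointing down, gripper open.
Joint ranges: [-2.61, 2.61], [-0.41, 2.15], [-1.48, 1.57], [0, 2.5], [-1.57, 4.71], [0.05, 1.97], [-2.85, 2.85]. Speed limits (rad/s): [2.79, 2.79, 3.14, 3.14, 3.14, 3.14, 3.14].

## Interface

Orientations are given as [roll, pitch, yaw] about the fixed x, y, z axes, in that order (R = Rz(yaw) Ry(pitch) Rx(roll)).
In Python, from rig import readout, optics, job_done, bot gives the robot as it stands. The module is installed in compiled form; this text tells all that it offers.
- The arm moves only by the shell command python3 -m jog 'ROWS' [OPENING] [FORCE]. ROWS is JSON, a list of rows, each an object of numbers: "dx", "dy", "dz": the shift along the tool's x, y, z in mm; "yaw": the turn about the tool's z in rad. A call has 1 to 12 rows; each row shifts and turns the commanded pose from where the row before left it, along the tool's axes as they then stand; what a row does not reach is not made up. A row lasts 1/10 s, in which the tool goes at most 50 mm and 8.59 degrees, less where a joint would pass 70% of its speed; a pose out of reach is approached as far as the arm can. A call is refused whole if a number of a shift passes 50 or a number of a turn 0.15, either way. A call with a gripper value outside its range is refused whole. OPENING is the opening, from 0 (shut) to 1 (fully open), set as the call begins (- or left out, the last holds). The fingers move at their own pace and stop on an object; FORCE is the grip in N (left out, the last holds). Time passes only in rows, so rows that do not move let the fingers close. It gives the time, the measured TCP pose, the force and the opening at its end, in the units of the state.
- readout.sense(): the state, without advancing time (a new reading comes with each control period).
- optics.read_camera(name): name is "scene" or "top"; returns the picture (384x512x3 uint8, red, green, blue); there is no depth.
- optics.camera_model(name): a dict with "fx", "fy", "cx", "cy" (pixels), "camera_from_world" (4x4, takes a point from world to camera coordinates). Camera axes: x right, y down, z forward; pixel columns grow to the right and rows downward; lengths in mm; the calibration is good to about 2 mm. A picture is of the moment at which its call begins. camera_model takes no time and is no camera call.
- job_done(): hands the job in, once; it reports no verdict.
Trained networks look in the newest picture that a camera, given by its name, has taken for a name from the list of things; names that differ only in an ending like _2 or _b are one class to them, and where a whole thing is asked for, a point or a joint stands for the part that bears it (a point fixed in the world has none). Each returns a list of dicts, best first, with "p" (0 to 1); they miss things now and then, are a little off and sometimes report something else, mostly with a low value. They report only what shows in the picture. A call takes as long as a camera call.
- optics.look_for(camera, label): "position" ([x, y, z] in mm, in world coordinates, good to about 4 mm: the middle of the surface that is visible of it).
- optics.pinpoint(camera, label): "position" ([x, y, z] in mm, in world coordinates, good to about 4 mm: a listed point, or the origin of a listed thing).
The state is a dict: "clock": time; "joint_positions": joint angles; "qvel": joint speeds; "effort": joint torques, N m; "tool_pos": TCP position; "eef_rot": TCP orientation; "ft_force": force on the tool from outside, world axes, zero at the start; "wrist_torque": the same for the moment, N m; "grip_width": finger opening in mm.
Only numpy, scipy, OpenCV 4.12 (cv2) and the standard library are available. Lean on these libraries where they do the work, as an engineer would, in place of code of your own. Each camera call takes 0.05 s, during which the arm holds its last target.

## Working session

There is one attempt and no reset: what is moved stays moved. The work goes in short steps, Python scripts to look and compute and a shell command to move; the robot and the scene stay as the last step left them, time stands still between calls to the robot, and variables do not carry over. Pictures are saved under pics/ and viewed, and the job is handed in when it is done.

```bash
mkdir -p pics; python3 - <<'E'
from rig import readout, optics, bot
import cv2
s=readout.sense(); print(s); print(bot.grip_depth)
for c in ("scene","top"):
    im=optics.read_camera(c); cv2.imwrite(f"pics/{c}0.png",im[:,:,::-1])
    for l in ("stop_top","release_top","handle","cover_hinge","tumbler"):
        print(c,l,[(r["p"],[round(v) for v in r["position"]]) for r in optics.pinpoint(c,l)[:2]])
E
```

```text
{'clock': 0.0, 'joint_positions': array([-1.27981132,  0.38383442,  0.04382029,  1.59963418, -0.01787988,
        1.16120771, -0.04989093]), 'qvel': array([-0.00091216, -0.00014686, -0.00061761, -0.00078145,  0.00030111,
       -0.00015265, -0.00096346]), 'effort': array([-3.71693559e-04, -4.33452308e+01,  1.02463067e+00, -2.49518144e+01,
        1.06686426e-02,  1.11311779e-02, -1.68145668e-06]), 'tool_pos': array([246.02705208, 600.58537906, 229.85944876]), 'eef_rot': array([-3.13890575e+00,  1.57867980e-04,  2.75291642e+00]), 'ft_force': array([ 0.92067933,  0.08494266, -0.38419118]), 'wrist_torque': array([0.02596961, 0.01215724, 0.0136736 ]), 'grip_width': 85.41467124492829}
18.700000000000003
scene stop_top [(0.47, [512, -131, 174])]
scene release_top [(0.66, [514, -12, 171])]
scene handle [(0.93, [593, -36, 193])]
scene cover_hinge [(0.79, [784, -34, 143])]
scene tumbler [(0.72, [534, -281, 2])]
top stop_top [(0.71, [512, -134, 179])]
top release_top [(0.55, [510, -15, 166])]
top handle [(0.55, [589, -37, 187])]
top cover_hinge [(0.57, [790, -31, 146])]
top tumbler [(0.71, [662, -29, 0])]
```

View pics/scene0.png

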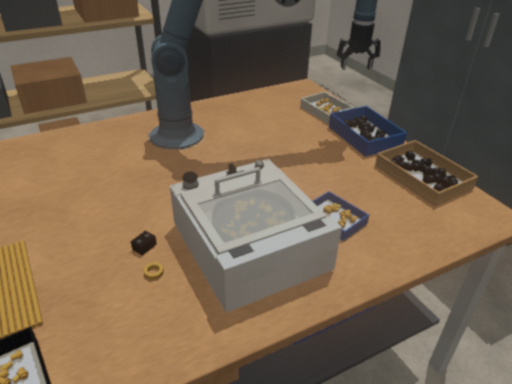

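View pics/top0.png

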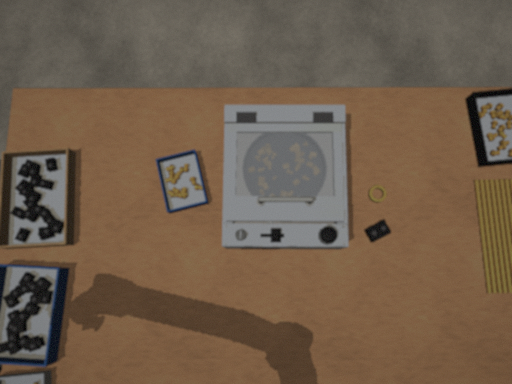

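The tumbler faces the robot nearly squarely: in the top picture the stop is at (328,235), the release at (277,236) and the handle at (287,200). I'll zoom in and refine these.

```bash
cat > h.py <<'E'
import numpy as np
from rig import optics
def px2w(c,u,v,z):
    m=optics.camera_model(c); T=np.array(m["camera_from_world"]); R=T[:3,:3]; t=T[:3,3]
    d=R.T@np.array([(u-m["cx"])/m["fx"],(v-m["cy"])/m["fy"],1]); o=-R.T@t
    return o+d*(z-o[2])/d[2]
def w2px(c,p):
    m=optics.camera_model(c); q=np.array(m["camera_from_world"])@np.r_[p,1]
    return m["fx"]*q[0]/q[2]+m["cx"],m["fy"]*q[1]/q[2]+m["cy"]
E
python3 - <<'E'
from h import *; import cv2
a=cv2.imread("pics/top0.png")[95:255,215:355]; cv2.imwrite("pics/topz.png",cv2.resize(a,None,fx=3.7,fy=3.7,interpolation=cv2.INTER_CUBIC))
a=cv2.imread("pics/scene0.png")[150:250,165:305]; cv2.imwrite("pics/scz.png",cv2.resize(a,None,fx=5,fy=5,interpolation=cv2.INTER_CUBIC))
for n,u,v,z in(("stop",328,235,176),("rel",277,236,168),("h",287,200,192)): print(n,px2w("top",u,v,z).round())
for n,u,v,z in(("stop",190,178,176),): print(n,px2w("scene",u,v,z).round())
E
```

```text
stop [ 510. -133.  176.]
rel [508. -16. 168.]
h [588. -39. 192.]
stop [ 532. -140.  176.]
```

View pics/topz.png

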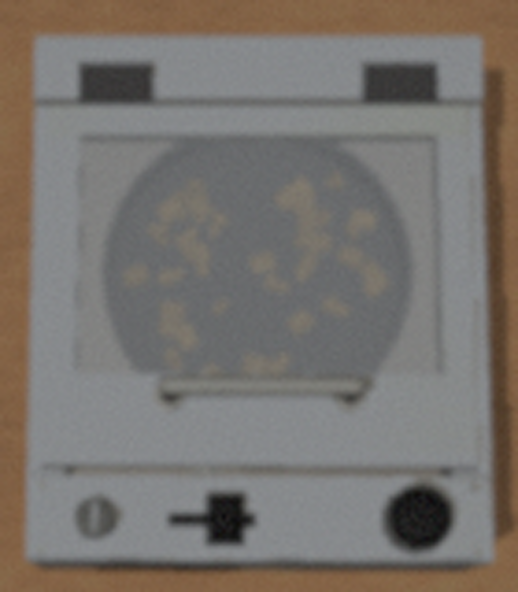

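View pics/scz.png

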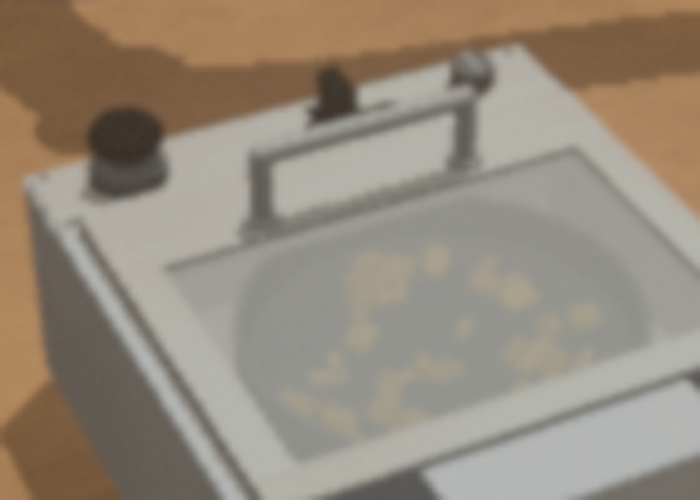

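The zoom shows the stop head at top pixel (328.2,234.7), the release tab at (276.1,235.3) and the bar ends at about (258.5,199) and (315,199.5). I'll fit the pose from these.

```bash
python3 - <<'E'
from h import *; from scipy.optimize import least_squares
L={"stop":(-147.5,-100,176),"rel":(-147.5,20,168),"hl":(-72,58,192),"hr":(-72,-58,192)}
def z(u,v): return u/3.7+215,v/3.7+95
def s(u,v): return u/5+165,v/5+150
T=lambda pts:pts
obs=[("top",(-147.5,-100,176),z(419,515)),("top",(-147.5,20,168),z(226,518)),
("top",(-72,55,192),z(162,384)),("top",(-72,-55,192),z(368,386)),
("top",(-175,150,140),z(27,560)),("top",(-175,-150,140),z(491,562)),
("scene",(-147.5,-100,176),s(125,125)),("scene",(-147.5,20,168),s(330,72)),
("scene",(-72,55,192),s(470,97)),("scene",(-72,-55,192),s(255,153)),
("scene",(-175,-150,140),s(28,185)),("scene",(-175,150,140),s(515,45))]
def f(p,cams=("top","scene")):
    c,sn=np.cos(p[2]),np.sin(p[2]); r=[]
    for cam,l,o in obs:
        if cam in cams:
            q=w2px(cam,[p[0]+c*l[0]-sn*l[1],p[1]+sn*l[0]+c*l[1],l[2]]); r+=[q[0]-o[0],q[1]-o[1]]
    return np.array(r)
for cams in (("top",),("scene",),("top","scene")):
    r=least_squares(f,[660,-30,0],x_scale=[1,1,.01],args=(cams,)); p=r.x;print(cams,p.round(3)); print(r.fun.reshape(-1,2).round(1).tolist())
    c,sn=np.cos(p[2]),np.sin(p[2])
    for n,l in L.items(): print(n,np.round([p[0]+c*l[0]-sn*l[1],p[1]+sn*l[0]+c*l[1]],1))
for a in("tray","block","collar"): print(a,[(r["p"],[round(v) for v in r["position"]]) for r in optics.pinpoint("top",a)[:2]])
E
```

```text
('top',) [ 6.60391e+02 -3.62880e+01 -6.00000e-03]
[[0.9, -0.2], [0.6, -1.3], [3.1, 1.0], [-4.6, 0.9], [-0.6, -0.6], [0.7, 0.2]]
stop [ 512.3 -135.4]
rel [513.  -15.4]
hl [588.7  22.1]
hr [588.  -93.9]
('scene',) [ 6.66205e+02 -3.33260e+01  1.40000e-02]
[[0.1, 0.1], [0.9, 1.7], [-2.1, -0.1], [2.0, -0.1], [-1.3, -0.9], [0.3, -0.6]]
stop [ 520.1 -135.3]
rel [518.4 -15.3]
hl [593.4  23.7]
hr [595.  -92.3]
('top', 'scene') [ 6.61788e+02 -3.49230e+01 -1.00000e-03]
[[0.6, -1.0], [0.4, -1.8], [2.6, 0.6], [-5.1, 0.2], [-0.8, -0.9], [0.5, -0.7], [-0.6, -1.1], [0.4, 0.9], [-2.9, -0.8], [1.0, -1.2], [-1.8, -2.3], [0.2, -1.1]]
stop [ 514.2 -134.8]
rel [514.3 -14.8]
hl [589.8  23.1]
hr [589.7 -92.9]
tray [(0.61, [663, 239, 1])]
block [(0.65, [537, -280, -2])]
collar [(0.44, [639, -292, 2])]
```

```bash
python3 -m jog '[{"dx":-45,"dy":-8,"yaw":0.074},{"dx":-45,"dy":-8,"yaw":0.074},{"dx":-45,"dy":-8,"yaw":0.074},{"dx":-45,"dy":-8,"yaw":0.074},{"dx":-45,"dy":-8,"yaw":0.074},{"dx":-45,"dy":-8,"yaw":0.074},{"dx":-45,"dy":-8,"yaw":0.074},{"dx":-45,"dy":-8,"yaw":0.074}]' 0 30
```

```text
invalid input at $[0]: expected keys dx, dy, dz, yaw
```

All keys are needed in every row.

```bash
python3 -m jog '[{"dx":-45,"dy":-8,"dz":0,"yaw":0.074},{"dx":-45,"dy":-8,"dz":0,"yaw":0.074},{"dx":-45,"dy":-8,"dz":0,"yaw":0.074},{"dx":-45,"dy":-8,"dz":0,"yaw":0.074},{"dx":-45,"dy":-8,"dz":0,"yaw":0.074},{"dx":-45,"dy":-8,"dz":0,"yaw":0.074},{"dx":-45,"dy":-8,"dz":0,"yaw":0.074},{"dx":-45,"dy":-8,"dz":0,"yaw":0.074}]' 0 30
```

```text
clock: 1.55
tool_pos: [492.5, 335.6, 231.6]
eef_rot: [3.141, 0.0, 2.158]
ft_force: [0.6, 1.3, -0.4]
grip_width: 0.1
```

```bash
python3 -m jog '[{"dx":-45,"dy":-8,"dz":0,"yaw":0.074},{"dx":-45,"dy":-8,"dz":0,"yaw":0.074},{"dx":-45,"dy":-8,"dz":0,"yaw":0.074},{"dx":-45,"dy":-8,"dz":0,"yaw":0.074},{"dx":-45,"dy":-8,"dz":0,"yaw":0.074},{"dx":-45,"dy":-8,"dz":0,"yaw":0.074},{"dx":-45,"dy":-8,"dz":0,"yaw":0.074},{"dx":-45,"dy":-8,"dz":0,"yaw":0.069},{"dx":0,"dy":0,"dz":0,"yaw":0}]'
```

```text
clock: 2.45
tool_pos: [545.8, -29.0, 232.0]
eef_rot: [3.141, 0.004, 1.559]
ft_force: [-0.6, -0.8, -0.2]
grip_width: -0.2
```

```bash
python3 -m jog '[{"dx":-35,"dy":-11,"dz":0,"yaw":0},{"dx":-35,"dy":-11,"dz":0,"yaw":0},{"dx":-35,"dy":-11,"dz":10,"yaw":-0.012},{"dx":0,"dy":0,"dz":20,"yaw":0},{"dx":0,"dy":0,"dz":10,"yaw":0},{"dx":0,"dy":0,"dz":0,"yaw":0}]' 
python3 - <<'E'
from h import *; import cv2
from rig import readout
print(readout.sense()["tool_pos"])
t=optics.read_camera("top")[95:255,215:355,::-1]; s=optics.read_camera("scene")[110:250,145:305,::-1]
o=np.hstack([cv2.resize(a,(400,400*a.shape[0]//a.shape[1]))[:350] for a in (t,s)])
cv2.imwrite("pics/p1.png",o)
E
```

```text
clock: 3.05
tool_pos: [513.2, -122.5, 189.6]
eef_rot: [-3.138, -0.001, 1.588]
ft_force: [0.3, 0.6, -0.1]
grip_width: 0.1
[ 513.22060563 -122.51149118  189.64394207]
```

View pics/p1.png

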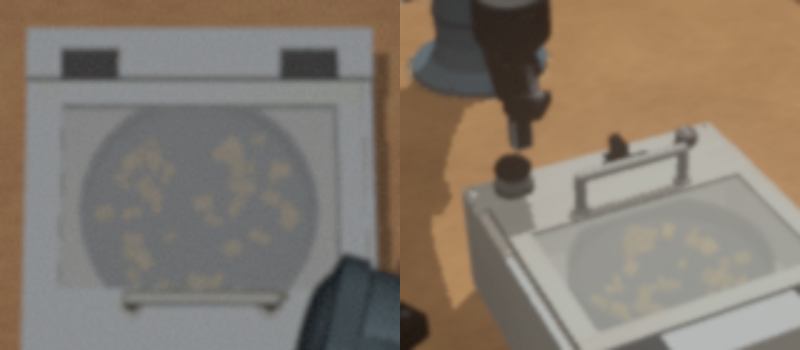

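The closed fingertips hover just left of the head centre, at (520,147) against (513,165). That matches the 12 mm left to go in y.

```bash
python3 -m jog '[{"dx":-12,"dy":0,"dz":0,"yaw":0.017},{"dx":0,"dy":0,"dz":8,"yaw":0},{"dx":0,"dy":0,"dz":4,"yaw":0},{"dx":0,"dy":0,"dz":2,"yaw":0},{"dx":0,"dy":0,"dz":2,"yaw":0},{"dx":0,"dy":0,"dz":0,"yaw":0}]'
python3 -m jog '[{"dx":0,"dy":0,"dz":2,"yaw":0},{"dx":0,"dy":0,"dz":0,"yaw":0}]'
python3 -m jog '[{"dx":0,"dy":0,"dz":2,"yaw":0},{"dx":0,"dy":0,"dz":0,"yaw":0}]'
```

```text
clock: 3.75
tool_pos: [514.2, -135.9, 175.2]
eef_rot: [-3.141, -0.0, 1.569]
ft_force: [-1.8, -0.0, 2.9]
grip_width: -0.2
clock: 3.95
tool_pos: [514.5, -136.0, 173.0]
eef_rot: [3.141, 0.0, 1.569]
ft_force: [-0.7, 0.5, -0.4]
grip_width: 0.2
clock: 4.15
tool_pos: [514.3, -136.0, 170.9]
eef_rot: [-3.141, 0.0, 1.569]
ft_force: [-0.3, -0.6, -0.1]
grip_width: -0.1
```

```bash
python3 -m jog '[{"dx":0,"dy":0,"dz":2,"yaw":0},{"dx":0,"dy":0,"dz":0,"yaw":0}]'
python3 -m jog '[{"dx":0,"dy":0,"dz":1,"yaw":0},{"dx":0,"dy":0,"dz":0,"yaw":0}]'
```

```text
clock: 4.35
tool_pos: [514.7, -136.1, 169.3]
eef_rot: [3.141, 0.0, 1.569]
ft_force: [0.9, 0.6, -0.2]
grip_width: 0.1
clock: 4.55
tool_pos: [514.8, -136.2, 169.0]
eef_rot: [3.141, -0.0, 1.569]
ft_force: [-1.4, -0.2, 3.9]
grip_width: -0.2
```

```bash
python3 -m jog '[{"dx":0,"dy":0,"dz":1.5,"yaw":0},{"dx":0,"dy":0,"dz":0,"yaw":0}]'
python3 -m jog '[{"dx":0,"dy":0,"dz":-20,"yaw":0},{"dx":0,"dy":0,"dz":-40,"yaw":0},{"dx":40,"dy":30,"dz":0,"yaw":0},{"dx":40,"dy":40,"dz":0,"yaw":0},{"dx":20,"dy":5,"dz":0,"yaw":0},{"dx":0,"dy":0,"dz":0,"yaw":0}]' 0.5
python3 - <<'E'
from h import *; import cv2
t=optics.read_camera("top")[95:255,215:355,::-1]; s=optics.read_camera("scene")[110:250,145:305,::-1]
cv2.imwrite("pics/p2.png",np.hstack([cv2.resize(a,(400,400*a.shape[0]//a.shape[1]))[:350] for a in (t,s)]))
print([(r["p"],np.round(r["position"])) for r in optics.pinpoint("scene","stop_top")[:1]])
E
```

```text
clock: 4.75
tool_pos: [514.9, -136.2, 168.8]
eef_rot: [3.141, -0.001, 1.569]
ft_force: [-5.0, 1.1, 12.2]
grip_width: 0.4
clock: 5.35
tool_pos: [586.4, -34.9, 226.0]
eef_rot: [-3.141, -0.002, 1.578]
ft_force: [-0.4, -0.4, -0.3]
grip_width: 42.6
[(0.47, array([ 512., -131.,  167.]))]
```

View pics/p2.png

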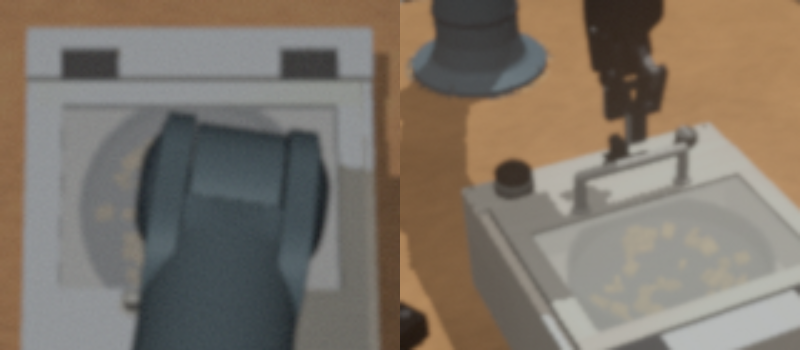

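The button now sits lower in the picture, at (513,172), and it bottomed out at 169 mm with a 12 N push, so it is in. Next I'll lower over the bar and close on it.

```bash
python3 -m jog '[{"dx":0,"dy":3,"dz":10,"yaw":0},{"dx":0,"dy":0,"dz":15,"yaw":0},{"dx":0,"dy":0,"dz":15,"yaw":0},{"dx":0,"dy":0,"dz":13,"yaw":0},{"dx":0,"dy":0,"dz":0,"yaw":0}]' 0.5
python3 -m jog '[{"dx":0,"dy":0,"dz":0,"yaw":0},{"dx":0,"dy":0,"dz":0,"yaw":0},{"dx":0,"dy":0,"dz":0,"yaw":0},{"dx":0,"dy":0,"dz":0,"yaw":0},{"dx":0,"dy":0,"dz":0,"yaw":0}]' 0 40
python3 - <<'E'
from h import *; import cv2
s=optics.read_camera("scene")[110:250,145:305,::-1]
cv2.imwrite("pics/p3.png",cv2.resize(s,None,fx=4,fy=4))
E
```

```text
clock: 6.0
tool_pos: [585.4, -40.9, 170.3]
eef_rot: [-3.135, 0.0, 1.568]
ft_force: [-0.4, -1.0, 0.5]
grip_width: 42.4
clock: 6.5
tool_pos: [592.9, -41.0, 175.1]
eef_rot: [3.13, 0.002, 1.569]
ft_force: [8.6, -0.8, -7.5]
grip_width: 10.5
```

View pics/p3.png

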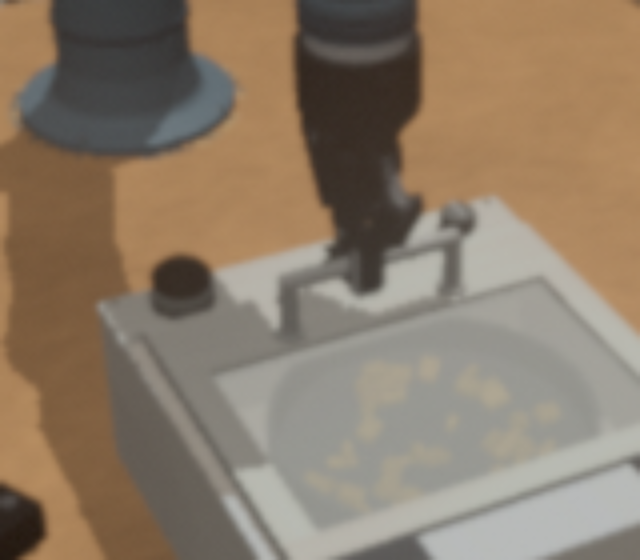

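The grip is on the bar, near pixel (365,260), at 10.5 mm width. Now the tug, in small steps.

```bash
for i in 1 2 3; do python3 -m jog '[{"dx":0,"dy":0,"dz":-2,"yaw":0},{"dx":0,"dy":0,"dz":0,"yaw":0},{"dx":0,"dy":0,"dz":0,"yaw":0}]'; done
```

```text
clock: 6.85
tool_pos: [593.4, -41.0, 177.2]
eef_rot: [3.129, 0.002, 1.569]
ft_force: [9.4, -1.7, -7.6]
grip_width: 10.7
clock: 7.15
tool_pos: [593.7, -41.0, 178.4]
eef_rot: [3.128, 0.002, 1.57]
ft_force: [13.0, -0.0, -12.5]
grip_width: 10.6
clock: 7.45
tool_pos: [593.7, -41.1, 178.6]
eef_rot: [3.128, 0.003, 1.57]
ft_force: [16.8, -1.8, -20.3]
grip_width: 10.4
```

```bash
for i in 1; do python3 -m jog '[{"dx":0,"dy":2,"dz":-2,"yaw":0},{"dx":0,"dy":2,"dz":0,"yaw":0},{"dx":0,"dy":0,"dz":0,"yaw":0}]'; done
```

```text
clock: 7.75
tool_pos: [593.6, -41.1, 178.6]
eef_rot: [3.138, 0.003, 1.569]
ft_force: [9.7, -1.9, -21.3]
grip_width: 10.8
```

The tug ended in a hard stop after 4 mm, over 20 N with no further motion, so the cover is caught. I'll lower it, let go and use the release.

```bash
python3 -m jog '[{"dx":0,"dy":0,"dz":4,"yaw":0},{"dx":0,"dy":0,"dz":4,"yaw":0},{"dx":0,"dy":0,"dz":2,"yaw":0},{"dx":0,"dy":0,"dz":0,"yaw":0}]'
python3 -m jog '[{"dx":0,"dy":0,"dz":0,"yaw":0},{"dx":0,"dy":0,"dz":0,"yaw":0},{"dx":0,"dy":0,"dz":0,"yaw":0},{"dx":0,"dy":0,"dz":0,"yaw":0}]' 0.5
```

```text
clock: 8.15
tool_pos: [592.6, -41.0, 174.1]
eef_rot: [3.14, -0.001, 1.569]
ft_force: [-1.6, -0.4, 4.8]
grip_width: 10.4
clock: 8.55
tool_pos: [591.9, -40.8, 171.8]
eef_rot: [-3.142, -0.0, 1.569]
ft_force: [-0.5, -0.5, 0.4]
grip_width: 42.8
```

```bash
python3 -m jog '[{"dx":0,"dy":0,"dz":-20,"yaw":0},{"dx":0,"dy":0,"dz":-30,"yaw":0},{"dx":-6,"dy":-38,"dz":0,"yaw":0},{"dx":-6,"dy":-38,"dz":0,"yaw":0},{"dx":0,"dy":0,"dz":0,"yaw":0},{"dx":0,"dy":0,"dz":0,"yaw":0}]' 0.5
```

```text
clock: 9.15
tool_pos: [515.1, -52.8, 221.7]
eef_rot: [3.142, -0.001, 1.568]
ft_force: [0.2, -0.5, 0.2]
grip_width: 42.4
```

```bash
python3 -m jog '[{"dx":0,"dy":0,"dz":0,"yaw":0},{"dx":0,"dy":0,"dz":0,"yaw":0},{"dx":0,"dy":0,"dz":20,"yaw":0},{"dx":0,"dy":0,"dz":30,"yaw":0},{"dx":0,"dy":0,"dz":17,"yaw":0},{"dx":0,"dy":0,"dz":0,"yaw":0}]' 0
python3 - <<'E'
from h import *; import cv2
s=optics.read_camera("scene")[110:250,145:305,::-1]
cv2.imwrite("pics/p4.png",cv2.resize(s,None,fx=4,fy=4))
E
```

```text
clock: 9.75
tool_pos: [514.5, -52.4, 152.1]
eef_rot: [-3.136, 0.002, 1.57]
ft_force: [-0.4, -0.2, 0.7]
grip_width: 0.1
```

View pics/p4.png

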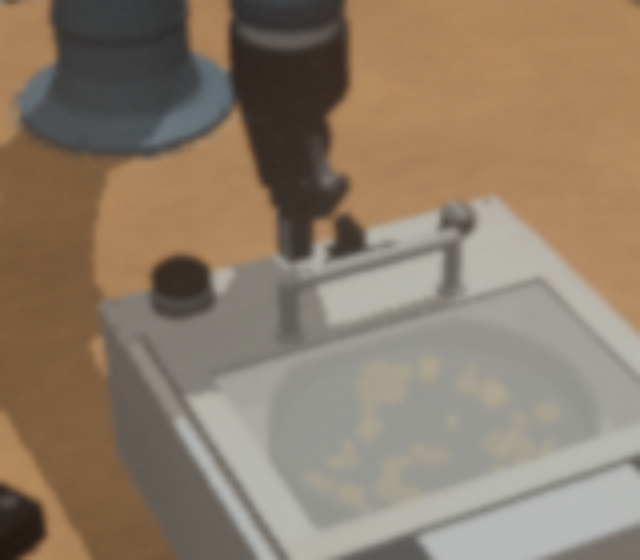

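The closed fingers at (295,245) stand to the right of the tab at (347,232), seen from the front, level with it. I'll push along +y.

```bash
python3 -m jog '[{"dx":10,"dy":0,"dz":0,"yaw":0},{"dx":7,"dy":0,"dz":0,"yaw":0},{"dx":4,"dy":0,"dz":0,"yaw":0},{"dx":4,"dy":0,"dz":0,"yaw":0},{"dx":4,"dy":0,"dz":0,"yaw":0},{"dx":4,"dy":0,"dz":0,"yaw":0},{"dx":0,"dy":0,"dz":0,"yaw":0}]'
python3 -m jog '[{"dx":3,"dy":0,"dz":0,"yaw":0},{"dx":3,"dy":0,"dz":0,"yaw":0},{"dx":0,"dy":0,"dz":0,"yaw":0}]'
```

```text
clock: 10.5
tool_pos: [516.8, -20.0, 155.4]
eef_rot: [3.14, 0.0, 1.569]
ft_force: [1.0, -3.7, 1.0]
grip_width: -0.1
clock: 10.8
tool_pos: [516.4, -13.5, 154.9]
eef_rot: [3.141, -0.0, 1.569]
ft_force: [1.5, -2.4, 1.4]
grip_width: 0.3
```

```bash
for i in 1 2 3; do python3 -m jog '[{"dx":2,"dy":0,"dz":0,"yaw":0},{"dx":0,"dy":0,"dz":0,"yaw":0}]'; done
```

```text
clock: 11.0
tool_pos: [516.3, -11.5, 154.8]
eef_rot: [3.141, -0.0, 1.569]
ft_force: [1.9, -2.5, 2.3]
grip_width: -0.2
clock: 11.2
tool_pos: [516.3, -10.4, 154.8]
eef_rot: [3.141, 0.001, 1.569]
ft_force: [2.6, -5.4, 1.1]
grip_width: -0.1
clock: 11.4
tool_pos: [516.3, -10.3, 154.9]
eef_rot: [3.141, 0.003, 1.568]
ft_force: [2.5, -8.4, 2.3]
grip_width: 0.2
```

The slide hit its end stop at 8 N. I'll back off and return to the handle.

```bash
python3 -m jog '[{"dx":-12,"dy":0,"dz":0,"yaw":0},{"dx":0,"dy":0,"dz":-35,"yaw":0},{"dx":0,"dy":0,"dz":-35,"yaw":0},{"dx":-9,"dy":38,"dz":0,"yaw":0},{"dx":-9,"dy":38,"dz":0,"yaw":0},{"dx":0,"dy":0,"dz":0,"yaw":0},{"dx":0,"dy":0,"dz":0,"yaw":0}]' 0.5
python3 - <<'E'
from h import *; import cv2
s=optics.read_camera("scene")[110:250,145:305,::-1]
cv2.imwrite("pics/p5.png",cv2.resize(s,None,fx=4,fy=4))
E
```

```text
clock: 12.1
tool_pos: [590.8, -36.6, 223.0]
eef_rot: [-3.137, -0.001, 1.57]
ft_force: [-0.1, -0.1, -0.2]
grip_width: 42.7
```

View pics/p5.png

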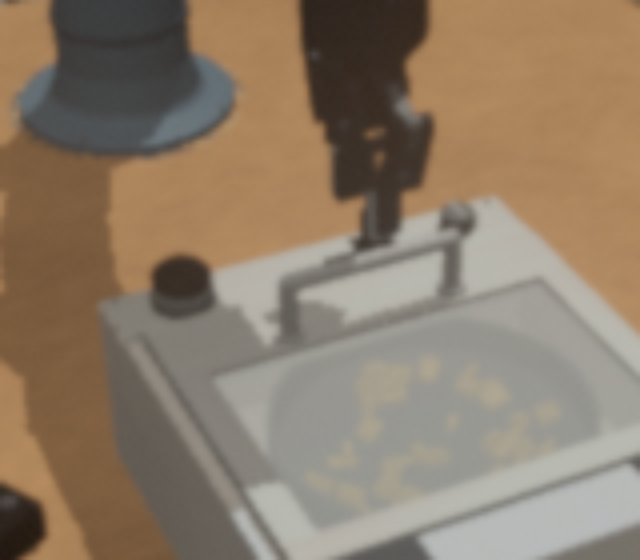

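The slot is now exposed on the right at (340,258) and the tab sits near (375,240), so the slide is across. The stop still sits low. Next I'll lower and grip.

```bash
python3 -m jog '[{"dx":0,"dy":2,"dz":15,"yaw":0},{"dx":0,"dy":0,"dz":20,"yaw":0},{"dx":0,"dy":0,"dz":15,"yaw":0},{"dx":0,"dy":0,"dz":0,"yaw":0},{"dx":0,"dy":0,"dz":0,"yaw":0}]' 0.5
python3 -m jog '[{"dx":0,"dy":0,"dz":0,"yaw":0},{"dx":0,"dy":0,"dz":0,"yaw":0},{"dx":0,"dy":0,"dz":0,"yaw":0},{"dx":0,"dy":0,"dz":0,"yaw":0},{"dx":0,"dy":0,"dz":0,"yaw":0}]' 0 40
for i in 1 2 3; do python3 -m jog '[{"dx":0,"dy":0,"dz":-3,"yaw":0},{"dx":0,"dy":0,"dz":0,"yaw":0}]'; done
```

```text
clock: 12.65
tool_pos: [593.2, -37.7, 174.2]
eef_rot: [-3.14, -0.0, 1.569]
ft_force: [-0.2, -0.6, -0.3]
grip_width: 42.4
clock: 13.15
tool_pos: [592.6, -38.0, 175.7]
eef_rot: [-3.138, -0.001, 1.569]
ft_force: [-5.5, 0.0, 5.2]
grip_width: 10.5
clock: 13.35
tool_pos: [592.8, -38.0, 177.0]
eef_rot: [-3.139, 0.0, 1.569]
ft_force: [-1.1, -1.2, -4.2]
grip_width: 10.6
clock: 13.55
tool_pos: [593.7, -38.0, 180.4]
eef_rot: [-3.141, 0.0, 1.569]
ft_force: [-0.1, -0.3, -5.4]
grip_width: 10.5
clock: 13.75
tool_pos: [594.6, -38.0, 184.0]
eef_rot: [3.14, 0.0, 1.569]
ft_force: [1.6, -0.7, -6.4]
grip_width: 10.6
```

The cover is free: it went past 178.6 mm at about 5 N. I'll work out the arc.

```bash
python3 -c "
import numpy as np
th=np.r_[0.045,np.arange(.1,1.0,.075)];r=200.4
x=-r*np.cos(.2317+th);z=r*np.sin(.2317+th)
print(np.c_[th[1:],np.diff(x),np.diff(z),x[1:]+787.6,z[1:]+146-201+184-0*z[1:]].round(2))"
```

```text
[[1.0000e-01 3.3000e+00 1.0510e+01 5.9812e+02 1.9426e+02]
 [1.8000e-01 5.4200e+00 1.4010e+01 6.0355e+02 2.0827e+02]
 [2.5000e-01 6.4600e+00 1.3570e+01 6.1000e+02 2.2184e+02]
 [3.2000e-01 7.4600e+00 1.3050e+01 6.1746e+02 2.3489e+02]
 [4.0000e-01 8.4100e+00 1.2450e+01 6.2587e+02 2.4734e+02]
 [4.7000e-01 9.3200e+00 1.1790e+01 6.3519e+02 2.5913e+02]
 [5.5000e-01 1.0180e+01 1.1050e+01 6.4537e+02 2.7018e+02]
 [6.2000e-01 1.0980e+01 1.0260e+01 6.5635e+02 2.8044e+02]
 [7.0000e-01 1.1720e+01 9.4100e+00 6.6807e+02 2.8985e+02]
 [7.7000e-01 1.2390e+01 8.5000e+00 6.8046e+02 2.9835e+02]
 [8.5000e-01 1.2990e+01 7.5500e+00 6.9345e+02 3.0590e+02]
 [9.2000e-01 1.3520e+01 6.5600e+00 7.0697e+02 3.1246e+02]]
```

```bash
python3 -m jog '[{"dx":0,"dy":1.6,"dz":-5.3,"yaw":0},{"dx":0,"dy":1.7,"dz":-5.2,"yaw":0},{"dx":0,"dy":2.6,"dz":-7,"yaw":0},{"dx":0,"dy":2.8,"dz":-7,"yaw":0},{"dx":0,"dy":3.1,"dz":-6.8,"yaw":0},{"dx":0,"dy":3.3,"dz":-6.8,"yaw":0},{"dx":0,"dy":3.6,"dz":-6.6,"yaw":0},{"dx":0,"dy":3.8,"dz":-6.5,"yaw":0},{"dx":0,"dy":0,"dz":0,"yaw":0}]'
```

```text
clock: 14.65
tool_pos: [616.6, -38.0, 236.1]
eef_rot: [-3.141, -0.0, 1.569]
ft_force: [-1.5, -0.9, -5.0]
grip_width: 10.3
```

Forces stay low and the tool is on the arc, so I'll continue.

```bash
python3 -m jog '[{"dx":0,"dy":4.4,"dz":-6.2,"yaw":0},{"dx":0,"dy":4.2,"dz":-6.2,"yaw":0},{"dx":0,"dy":4.6,"dz":-5.9,"yaw":0},{"dx":0,"dy":4.7,"dz":-5.9,"yaw":0},{"dx":0,"dy":5,"dz":-5.5,"yaw":0},{"dx":0,"dy":5.2,"dz":-5.5,"yaw":0},{"dx":0,"dy":5.5,"dz":-5.1,"yaw":0},{"dx":0,"dy":5.5,"dz":-5.1,"yaw":0},{"dx":0,"dy":0,"dz":0,"yaw":0}]'
python3 - <<'E'
from h import *; import cv2
s=optics.read_camera("scene")[60:270,125:345,::-1]
cv2.imwrite("pics/p6.png",cv2.resize(s,None,fx=2.8,fy=2.8))
E
```

```text
clock: 15.55
tool_pos: [654.7, -38.0, 283.1]
eef_rot: [-3.138, -0.001, 1.569]
ft_force: [-8.6, 0.6, 2.8]
grip_width: 10.3
```

View pics/p6.png

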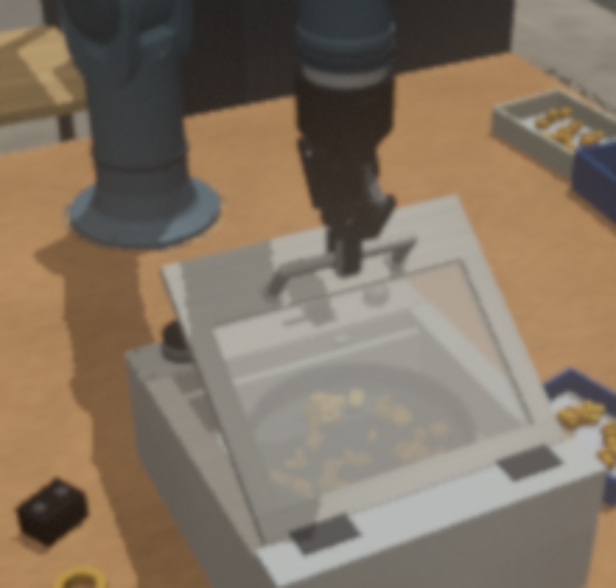

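The picture shows the cover about 35 degrees open, with the bar at (345,262) in the jaws. The force says I'm slightly inside the arc, so I'll bias upward.

```bash
python3 -m jog '[{"dx":0,"dy":5,"dz":-6.7,"yaw":0},{"dx":0,"dy":5.6,"dz":-5.7,"yaw":0},{"dx":0,"dy":6,"dz":-4.8,"yaw":0},{"dx":0,"dy":6.2,"dz":-4.5,"yaw":0},{"dx":0,"dy":6.3,"dz":-4.1,"yaw":0},{"dx":0,"dy":6.4,"dz":-3.9,"yaw":0},{"dx":0,"dy":6.6,"dz":-3.6,"yaw":0},{"dx":0,"dy":0,"dz":0,"yaw":0}]'
```

```text
clock: 16.4
tool_pos: [699.4, -38.1, 314.8]
eef_rot: [3.139, 0.0, 1.569]
ft_force: [-3.2, -0.6, -3.1]
grip_width: 9.9
```

```bash
python3 -m jog '[{"dx":0,"dy":6.7,"dz":-3.2,"yaw":0},{"dx":0,"dy":6,"dz":-2.6,"yaw":0},{"dx":0,"dy":0,"dz":0,"yaw":0},{"dx":0,"dy":0,"dz":0,"yaw":0},{"dx":0,"dy":0,"dz":0,"yaw":0},{"dx":0,"dy":0,"dz":0,"yaw":0},{"dx":0,"dy":0,"dz":0,"yaw":0},{"dx":0,"dy":0,"dz":0,"yaw":0},{"dx":0,"dy":0,"dz":0,"yaw":0}]'
python3 - <<'E'
from h import *; import cv2
s=optics.read_camera("scene")[60:270,125:345,::-1]
cv2.imwrite("pics/p7.png",cv2.resize(s,None,fx=2.8,fy=2.8))
optics.read_camera("top")
for c,l in (("scene","handle"),("scene","stop_top"),("scene","cover_hinge"),("top","tray"),("top","block"),("top","collar")): print(c,l,[(r["p"],np.round(r["position"])) for r in optics.pinpoint(c,l)[:1]])
E
```

```text
clock: 17.3
tool_pos: [710.3, -38.1, 319.9]
eef_rot: [3.141, -0.0, 1.569]
ft_force: [-5.4, -0.5, 1.9]
grip_width: 10.1
scene handle [(0.75, array([714., -37., 333.]))]
scene stop_top [(0.52, array([ 512., -132.,  171.]))]
scene cover_hinge [(0.82, array([785., -30., 146.]))]
top tray [(0.65, array([667., 241.,   0.]))]
top block [(0.6, array([ 536., -281.,   -3.]))]
top collar [(0.46, array([ 637., -294.,    4.]))]
```

View pics/p7.png

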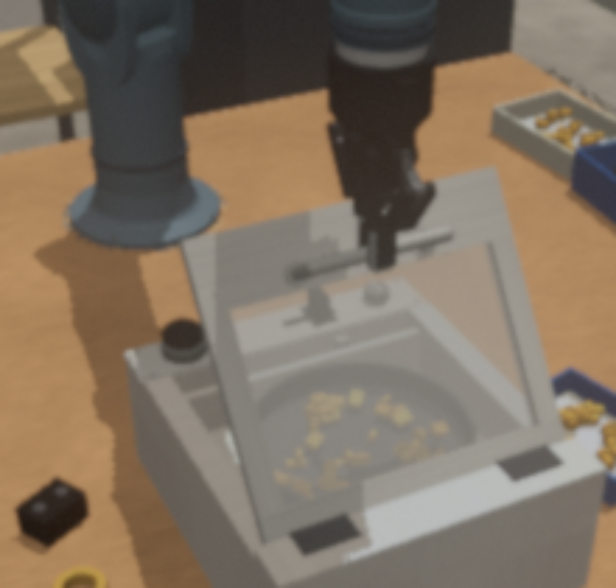

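```bash
python3 - <<'E'
from h import *; import cv2
print(w2px("scene",[514,-135,176]),w2px("scene",[514,-135,169]))
a=cv2.imread("pics/scene0.png")[160:200,170:210]; b=optics.read_camera("scene")[160:200,170:210,::-1]; c=None
cv2.imwrite("pics/cmp.png",cv2.resize(np.hstack([a,b]),None,fx=9,fy=9))
E
```

```text
(np.float64(189.3445157708294), np.float64(173.90983873148215)) (np.float64(189.5359232392609), np.float64(176.1376294515787))
```

View pics/cmp.png

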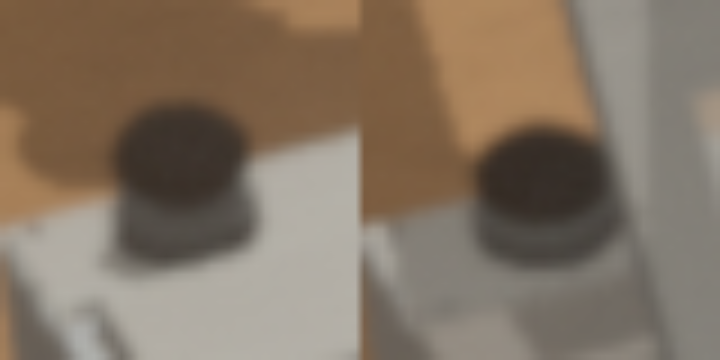

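The head now sits about 2.3 px lower than at the start (rows 152 to 173 at 9x zoom), which matches a full 7 mm of travel. I'm handing in.

```bash
python3 -c "
from rig import job_done; print(job_done())"
```

```text
the job is handed in; nothing more can be done
None
```

The tumbler's stop is in and its cover is open at about 54°, still held by the bar handle. The job was handed in at about 18 s of the 58 s allowed, and `job_done` gives no verdict.

- **Stop button:** I pushed it until it bottomed out under 12 N. It stayed in: in the last picture its head sits about 2.3 px lower than at the start, which matches the full 7 mm.
- **Trying the cover:** with the slide untouched, I gripped the bar and tugged up. It stopped hard after about 4 mm at 21 N, so the cover was caught. I lowered it and let go.
- **Release slide:** I pushed it across until it met its end stop at 8 N.
- **Opening:** the cover then lifted freely at about 5 N. The angle comes from the tool position and an estimated hinge position, so allow a couple of degrees. The arm holds the bar with a 40 N grip, and the wrist force is about 6 N.

**Last checks:** tray, block and collar are where they were, within the networks' 4 mm accuracy. One reading was slightly off: the network put the stop button's top at 171 mm, against the expected 169 mm. That is within its accuracy, and the picture comparison shows the button fully in.

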